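Set the two time selectors of a bench bag sealer

TASK

Set up the bag sealer for the sinker bags: turn the sealing-time selector (the knob next to the sealing arm) to step 5 and the cooling-time selector (the other knob) to step 3, counting the clicks (the steps run clockwise, seen from above, from the round dot, which is step 0). Push each knob round with a fingertip against one side of its bar at a time, without gripping the knob, and take your hand away. Leave the sealing arm up and leave the reel, the sinker bars and the tub where they are.

Things in the scene. Friction and masses are not known exactly. Their poses are not given: they have to be found in the camera images.
- sealer: Grey bench bag sealer, fixed. Origin on the bench under the centre of its control housing, a box 150 mm (own x) by 200 mm (own y) with a flat deck 75 mm high. On the deck stand two selector knobs, axes at own x -12 mm, own y -48 mm (sealing time) and +48 mm (cooling time). From the housing's -y end a jaw channel 58 mm high runs to own y -410 mm, the sealing arm above it.
- sealing_time (a joint): Angle of the sealing-time knob (rad), the one next to the sealing arm; grows clockwise seen from above. Steps 0 to 8 are clicks at 0, 0.524, 1.047 ... 4.189, one dial tick each (4 and 8 longer), end stops just beyond. The pointer is 120 deg counter-clockwise from the sealer's own +x at step 0 (round dot), along own +x at step 4. Starts at a step from 0 to 3.
- cooling_time (a joint): Angle of the cooling-time knob (rad), the one away from the sealing arm: same dial, steps, directions and clicks as the sealing-time knob. Starts at a step from 5 to 8. In both knobs a sprung detent pulls to the nearest step: it takes about 0.09 N m to break out (5 to 6 N beside the bar near its end), and past halfway between two steps the knob jumps ahead to the next by itself.
- sealing_axis (a point): On the turning axis of the sealing-time knob, at the top of its rib, 33 mm above the deck, 108 mm above the bench; does not turn. The black knob: round skirt 50 mm across, top 9 mm above the deck; on it an upright straight bar 48 mm long and 13 mm thick, its sides from 9 to 30 mm above the deck; a rib 5 mm thick along the bar's top, white line on its pointer half.
- cooling_axis (a point): The same point of the cooling-time knob, which has the same shape and size.
- sealing_pointer (a point): Pointer end of the sealing-time knob: top of the rib, 28 mm from the axis; own x points outward along the bar, away from the axis.
- cooling_pointer (a point): The same point of the cooling-time knob.
- sealing_arm (a joint): Angle of the sealing arm (rad): 0 raised, as it stands, 0.28 shut. White beam 26 mm wide, 300 mm long, hinged at the sealer's own y -118 mm, 86 mm above the bench, rising at 0.28 rad away from the housing to a black hand pad; a spring holds it up.
- press_pad (a point): Top of the sealing arm's black hand pad.
- reel: Bystander: metal fly reel lying flat on the operator's side of the housing, 76 mm across, 41 mm high with its little crank handle; origin under its centre.
- sinker_bar0: Bystander: cast lead sinker bar, 80 by 17 by 16 mm, lying on the bench in front of the sealer; origin under its centre.
- sinker_bar1: Bystander: shorter lead sinker bar, 62 mm long, otherwise alike.
- tub: Bystander: open plastic tub, 124 mm across, 140 mm high, beyond the cooling-time end of the housing; origin under its centre.

How it is judged:
By the outcome, as a careful person would: the job done as asked, in the order asked, and still so for the second after the job is handed in, with the robot touching nothing.
It also fails if it takes over 61 s, if anything falls off the work surface, if the arm or the gripper's body presses on something with over 40 N, if the wrist force passes 120 N, or if a joint passes its speed limit or range.

ROBOT

A 6-joint arm with a two-finger parallel gripper is mounted at the origin on the work surface. World frame = base frame: x ahead of the robot, y to its left, z up, the work surface at z = 0. Lengths are in mm, angles in rad, forces in N, time in s.
With the tool pointing down it reaches from about 350 to 775 mm from the base axis. Payload 7.3 kg.
Tool frame: the origin (TCP) lies on the front face of the gripper's body, between the roots of the fingers; the fingertips stand 66 mm ahead of it and the grasp point (between the pads) lies 47 mm ahead of it (bot.tcp_to_grasp is the z of the grasp point in the tool frame, in mm); z points along the fingers, y is the direction in which the jaws open and shut (so a half turn about z gives the same grasp; the last joint's range is limited). The gripper opens to 92 mm and grips with 3 to 60 N. Pads are 19 mm wide; open, the fingers measure 130 mm over their backs; the gripper's body (75 mm by 190 mm) begins 47 mm behind the grasp point.
Start: joints at [1.047, 0.342, 1.524, -0, 1.275, -0.146], TCP at [193.644, 487.996, 292.241] pointing down, gripper open.
Joint ranges: [-2.53, 2.53], [-0.77, 2.02], [0.04, 2.7], [-1, 4.14], [0.28, 2.66], [-3.11, 3.11]. Speed limits (rad/s): [2.57, 2.57, 3.14, 3.14, 3.14, 3.14].

INTERFACE

Orientations are given as [roll, pitch, yaw] about the fixed x, y, z axes, in that order (R = Rz(yaw) Ry(pitch) Rx(roll)).
In Python, from plant import bot gives the robot as it stands.
- The arm moves only by the tool carry_out, never from a script. Its argument "deltas" is a list that holds one entry, the list of rows, each a list of 4 numbers: the shift along the tool's x, y, z in mm, then the turn about the tool's z in units of 5 degrees (1.0 is 5 degrees). A call has 1 to 20 rows; each row is the pose to reach, as a shift and turn from the pose commanded when the call began, along the tool's axes at that moment; what a row does not reach only later rows make up. A row lasts 1/10 s, in which the tool goes at most 50 mm and 8.59 degrees, less where a joint would pass 70% of its speed; a pose out of reach is approached as far as the arm can. A call with a gripper value outside its range is refused whole. "fingers" is the finger opening in mm, from 0 to 91.8, set as the call begins (left out, the last holds). The fingers move at their own pace and stop on an object; the grip force is fixed at half the most. Time passes only in rows, so rows that repeat a pose let the fingers close. It gives the time, the measured TCP pose, the force and the opening at its end, in the units of the state.
- bot.get_obs(): the state, without advancing time (a new reading comes with each control period).
- bot.capture(name): name is "side" or "top"; returns (picture, depth): 420x560x3 uint8, blue, green, red; 420x560 float32, mm along the optical axis (not along the pixel's ray), 0 where there is no reading.
- bot.camera_model(name): a dict with "K" (3x3 intrinsics, pixels), "distortion" ([k1, k2, p1, p2, k3] as OpenCV has them; the pictures are not rectified), "camera_from_world" (4x4, takes a point from world to camera coordinates). Camera axes: x right, y down, z forward; pixel columns grow to the right and rows downward; lengths in mm; the calibration is good to about 2 mm. A picture is of the moment at which its call begins. camera_model takes no time and is no camera call.
- bot.close_job(): hands the job in, once; it reports no verdict.
The state is a dict: "time": time; "joint_positions": joint angles; "dq": joint speeds; "tau": joint torques, N m; "tool_pos": TCP position; "tcp_rot": TCP orientation; "contact_force": force on the tool from outside, world axes, zero at the start; "moment": the same for the moment, N m; "grip_width": finger opening in mm.
Only numpy, scipy, OpenCV 4.12 (cv2) and the standard library are available. Lean on these libraries where they do the work, as an engineer would, in place of code of your own. Each camera call takes 0.05 s, during which the arm holds its last target. There are 200 camera calls.

## Working session

There is one attempt and no reset: what is moved stays moved. The work goes in short steps, Python scripts to look and compute and a tool call to move; the robot and the scene stay as the last step left them, time stands still between calls to the robot, and variables do not carry over. Pictures are saved under pics/ and viewed, about 8 in all and at most 12, crops included, and the job is handed in when it is done.

Besides the shell and the picture viewer there is one more tool, called after ">>>" as name([rows], argument=value, ...), one row to a line, values as JSON. carry_out: Moves the arm, as the interface text tells. Its arguments: {"type":"object","properties":{"deltas":{"type":"array","items":{"type":"array","items":{"type":"array","items":{"type":"number"}}}},"fingers":{"type":"number"}},"required":["deltas"]}

```bash
mkdir -p pics
python3 - <<'E'
from plant import bot
import cv2,numpy as np
for n in("top","side"):
    p,d=bot.capture(n); cv2.imwrite(f"pics/{n}0.png",p); np.save(f"pics/{n}0.npy",d)
    m=bot.camera_model(n); print(n,np.round(m["K"],1).tolist(),m["distortion"],np.round(m["camera_from_world"],3).tolist())
print(bot.get_obs())
E
```

```text
top [[535.9, 0.0, 279.2], [0.0, 535.9, 211.1], [0.0, 0.0, 1.0]] [0.02531271 0.         0.         0.         0.        ] [[-0.016, -1.0, -0.027, 90.612], [-0.982, 0.021, -0.188, 571.738], [0.188, 0.023, -0.982, 1273.085], [0.0, 0.0, 0.0, 1.0]]
side [[476.1, 0.0, 284.2], [0.0, 476.1, 201.1], [0.0, 0.0, 1.0]] [-0.00660042  0.          0.          0.          0.        ] [[0.699, -0.715, -0.011, -338.24], [-0.431, -0.408, -0.805, 360.638], [0.571, 0.568, -0.593, 760.823], [0.0, 0.0, 0.0, 1.0]]
{'time': 0.1, 'joint_positions': array([ 1.04700402e+00,  3.42644072e-01,  1.52492689e+00, -3.16807186e-05,
        1.27538367e+00, -1.45985870e-01]), 'dq': array([ 0.00133521, -0.0021911 , -0.00079451, -0.00038506, -0.00073361,
        0.00213302]), 'tau': array([ 1.07521526e-03, -4.32006168e+01, -2.44695586e+01,  7.18004582e-02,
        5.25664003e-02, -5.90633795e-05]), 'tool_pos': array([193.50453839, 487.74343928, 291.61716945]), 'tcp_rot': array([-3.14024076e+00, -1.68149876e-04,  2.76379535e+00]), 'contact_force': array([0.80836228, 0.27620826, 0.54776384]), 'moment': array([-0.03674651, -0.03972031,  0.00468516]), 'grip_width': 91.93766418802177}
```

View pics/top0.png

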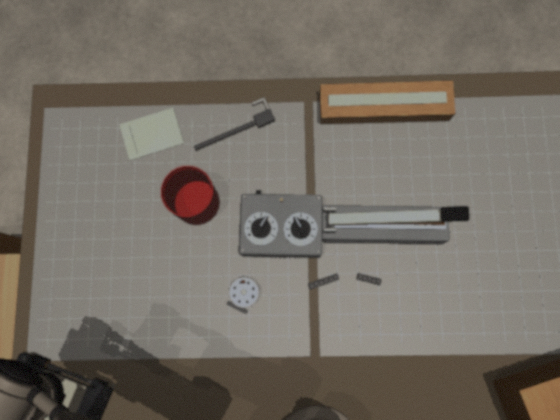

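View pics/side0.png

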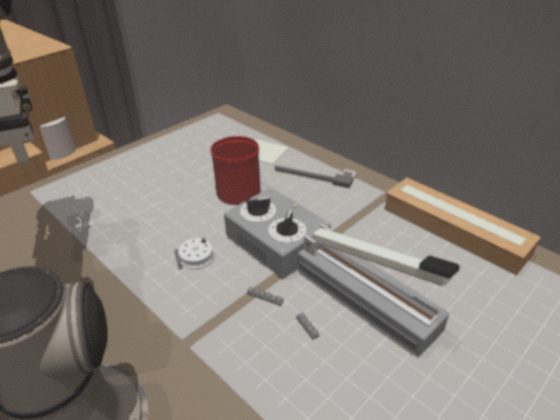

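The top view shows the housing at about (241–322, 194–257), with the cooling knob at (261,229), the sealing knob at (300,229), the reel at (244,292) and the tub at (189,195). Next I'll locate the knobs and enlarge them.

```bash
cat > h.py <<'E'
import cv2,numpy as np
from plant import bot
def ray(n,uv,z):
    m=bot.camera_model(n);T=np.array(m["camera_from_world"]);K=np.array(m["K"]);D=np.array(m["distortion"])
    q=cv2.undistortPoints(np.array(uv,float).reshape(-1,1,2),K,D).reshape(-1,2)
    R,t=T[:3,:3],T[:3,3];c=-R.T@t
    r=np.c_[q,np.ones(len(q))]@R
    return c+r*((z-c[2])/r[:,2])[:,None]
def proj(n,P):
    m=bot.camera_model(n);T=np.array(m["camera_from_world"])
    return cv2.projectPoints(np.array(P,float).reshape(-1,1,3),cv2.Rodrigues(T[:3,:3])[0],T[:3,3],np.array(m["K"]),np.array(m["distortion"]))[0].reshape(-1,2)
def cloud(n,d):
    m=bot.camera_model(n);T=np.array(m["camera_from_world"])
    v,u=np.nonzero(d>0);K=np.array(m["K"])
    q=cv2.undistortPoints(np.c_[u,v].astype(float).reshape(-1,1,2),K,np.array(m["distortion"])).reshape(-1,2)
    P=np.c_[q,np.ones(len(q))]*d[v,u][:,None]
    return (P-T[:3,3])@T[:3,:3],u,v
E
python3 - <<'E'
from h import *
d=np.load("pics/top0.npy");P,u,v=cloud("top",d)
k=(u>235)&(u<328)&(v>188)&(v<262)&(P[:,2]>68)&(P[:,2]<82)
Q=P[k][:,:2].astype(np.float32);print("deck",np.median(P[k][:,2]),cv2.minAreaRect(Q))
for nm,a,b in(("cool",240,281),("seal",281,322)):
    k=(u>a)&(u<b)&(v>200)&(v<256)&(P[:,2]>97)&(P[:,2]<115)
    Q=P[k][:,:2].astype(np.float32);print(nm,k.sum(),Q.mean(0),cv2.minAreaRect(Q) if k.sum()>4 else 0)
def crop(n,x0,y0,w,h):
    return cv2.resize(cv2.imread(f"pics/{n}0.png")[y0:y0+h,x0:x0+w],(760,570),interpolation=cv2.INTER_CUBIC)
c=crop("top",236,199,92,69);e=crop("side",216,180,120,90)
cv2.imwrite("pics/c.png",np.vstack([cv2.resize(c,(400,300)),cv2.resize(e,(400,300))])) 
cv2.imwrite("pics/c1.png",c)
E
```

```text
deck 75.54241920246783 ((537.7020263671875, 70.28617858886719), (212.249267578125, 150.54689025878906), 87.88789367675781)
cool 126 [527.1589  124.05374] ((527.805419921875, 124.33876037597656), (14.26031494140625, 51.57422637939453), 56.64011001586914)
seal 123 [524.05853   29.246176] ((524.8795776367188, 29.258304595947266), (54.5189323425293, 13.08920955657959), 28.209400177001953)
```

View pics/c1.png

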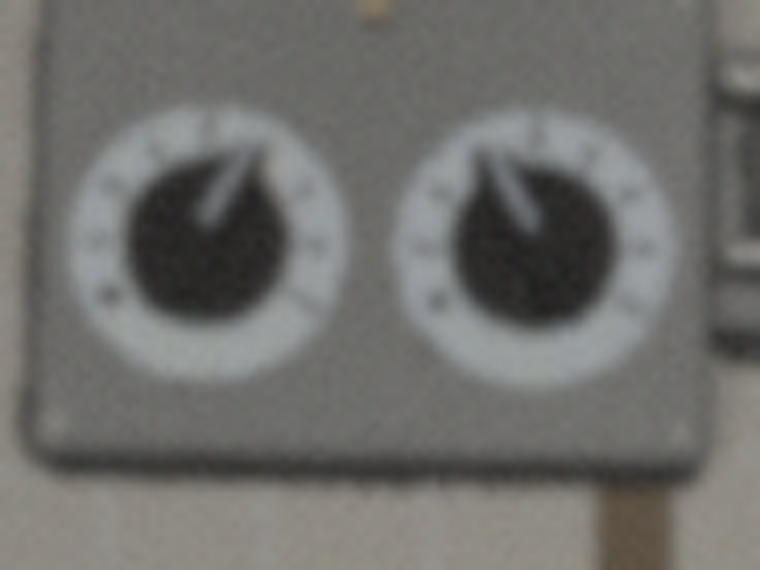

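The sealing knob is at step 3 (bar about +28° from world +x) and the cooling knob at step 5 (about −33°). That means sealing goes two clicks clockwise and cooling two clicks counter-clockwise. I'll use closed fingers with the jaw back face parallel to the bar, following the arc.

```bash
cat >> h.py <<'E'
A={"seal":np.array([524.3,28.8]),"cool":np.array([527.3,124.2])}
def face(nm,bar,gap,side,r=17):
    "TCP xy,yaw(deg) with jaw back at gap from bar side; side +1: ccw side of bar"
    b=np.radians(bar);n=b+side*np.pi/2
    return *(A[nm]+r*np.array([np.cos(b),np.sin(b)])+(25.5+gap)*np.array([np.cos(n),np.sin(n)])), bar+180
def row(c,t):
    "c,t: commanded/target (x,y,z,yawdeg), tool down"
    y=np.radians(c[3]);d=np.array(t[:3])-c[:3]
    return [round(float(v),1) for v in(d[0]*np.cos(y)+d[1]*np.sin(y), d[0]*np.sin(y)-d[1]*np.cos(y), -d[2], -(t[3]-c[3])/5)]
def after(c,r):
    y=np.radians(c[3])
    return (c[0]+r[0]*np.cos(y)+r[1]*np.sin(y), c[1]+r[0]*np.sin(y)-r[1]*np.cos(y), c[2]-r[2], c[3]-5*r[3])
E
python3 - <<'E'
from h import *
c=(193.644,487.996,292.241,158.36)
x,y,w=face("seal",28,8,1);print(x,y,w,row(c,(x,y,290,w)))
E
```

```text
523.5828117252744 66.35976092813421 208 [-462.2, -270.2, 2.2, -9.9]
```

>>> carry_out([
  [[-20, -12, 0, -0.4], [-54, -32, 0, -1.2], [-88, -52, 0, -2], [-122, -72, 0, -2.7], [-156, -91, 1, -3.5], [-190, -111, 1, -4.2], [-224, -131, 1, -5], [-258, -151, 1, -5.7], [-292, -171, 1, -6.4], [-326, -191, 2, -7.2], [-360, -210, 2, -7.9], [-394, -230, 2, -8.6], [-426, -249, 2, -9.2], [-450, -263, 2, -9.7], [-462.2, -270.2, 2.2, -9.9], [-462.2, -270.2, 2.2, -9.9], [-462.2, -270.2, 2.2, -9.9]],
], fingers=0)

```text
time: 1.8
tool_pos: [523.1, 66.6, 289.6]
tcp_rot: [3.141, -0.001, -2.657]
contact_force: [-0.3, -0.5, -0.8]
grip_width: 0.3
```

>>> carry_out([
  [[0, 0, 25, 0], [0, 0, 55, 0], [0, 0, 85, 0], [0, 0, 105, 0], [0, 0, 118, 0], [0, 0, 122, 0], [0, 0, 122, 0]],
])

```text
time: 2.5
tool_pos: [523.0, 67.2, 167.9]
tcp_rot: [3.141, -0.001, -2.655]
contact_force: [0.2, 0.2, -0.3]
grip_width: -0.1
```

Run:
```python
from h import *
print(bot.get_obs()["contact_force"],bot.get_obs()["tool_pos"])
p,d=bot.capture("side");q,_=bot.capture("top")
a=cv2.resize(p[165:265,210:343],(532,400),interpolation=cv2.INTER_CUBIC)
b=cv2.resize(q[190:265,232:332],(266,200),interpolation=cv2.INTER_CUBIC)
c=np.zeros((400,800,3),np.uint8);c[:,:532]=a;c[:200,534:]=b;cv2.imwrite("pics/d.png",c)
```

```text
[ 0.22346793  0.19827492 -0.28834994] [523.03236941  67.16958005 167.89636945]
```

View pics/d.png

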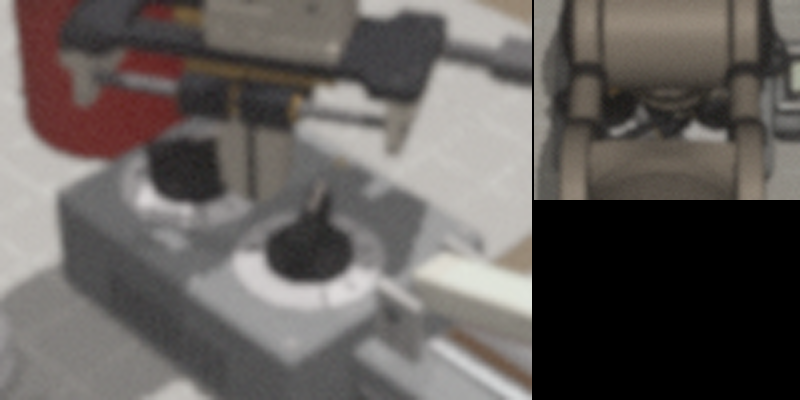

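The tips sit between the knobs, clear of both. I'll lower them and push about one click first.

Run:
```python
from h import *
c=after(after((193.644,487.996,292.241,158.36),(-462.2,-270.2,2.2,-9.9)),(0,0,122,0));print(c)
for bar,g in((28,8),(28,4),(28,2),(25,0),(20,0),(15,0),(10,0),(5,0),(0,0),(-4,0)):
    x,y,w=face("seal",bar,g,1);print(bar,g,row(c,(x,y,157,w)))
```

```text
(np.float64(523.6251834880304), np.float64(66.39275221383932), 168.041, 207.86)
28 8 [0.1, -0.0, 11.0, -0.0]
28 4 [0.0, -4.0, 11.0, -0.0]
28 2 [0.0, -6.0, 11.0, -0.0]
25 0 [-1.3, -8.9, 11.0, 0.6]
20 0 [-3.4, -10.6, 11.0, 1.6]
15 0 [-5.3, -12.5, 11.0, 2.6]
10 0 [-7.0, -14.5, 11.0, 3.6]
5 0 [-8.6, -16.7, 11.0, 4.6]
0 0 [-10.0, -19.0, 11.0, 5.6]
-4 0 [-10.9, -20.9, 11.0, 6.4]
```

>>> carry_out([
  [[0, 0, 6, 0], [0, 0, 11, 0], [0, -4, 11, 0], [0, -6, 11, 0], [-1.3, -8.9, 11, 0.6], [-3.4, -10.6, 11, 1.6], [-5.3, -12.5, 11, 2.6], [-7, -14.5, 11, 3.6], [-8.6, -16.7, 11, 4.6], [-10, -19, 11, 5.6], [-10, -19, 11, 5.6]],
])

```text
time: 3.7
tool_pos: [541.7, 53.9, 157.2]
tcp_rot: [-3.142, 0.001, 3.138]
contact_force: [0.3, 0.5, -0.7]
grip_width: 0.4
```

Run:
```python
from h import *
o=bot.get_obs();print(o["contact_force"],o["moment"],o["tool_pos"],o["time"])
p,d=bot.capture("side")
cv2.imwrite("pics/e.png",cv2.resize(p[175:265,230:350],(640,480),interpolation=cv2.INTER_CUBIC))
P,u,v=cloud("side",d)
for nm in A:
    k=(np.hypot(*(P[:,:2]-A[nm]).T)<30)&(P[:,2]>96)&(P[:,2]<112)
    if k.sum()>4: print(nm,k.sum(),cv2.minAreaRect(P[k][:,:2].astype(np.float32)))
```

```text
[ 0.34292133  0.48561995 -0.71691173] [-0.00244159 -0.03805117  0.0544803 ] [541.72423372  53.86810204 157.16072367] 3.7
seal 201 ((525.5130004882812, 30.725229263305664), (50.83187484741211, 36.23591995239258), 34.229522705078125)
cool 148 ((526.680908203125, 121.26931762695312), (14.055109024047852, 54.76259231567383), 55.114158630371094)
```

View pics/e.png

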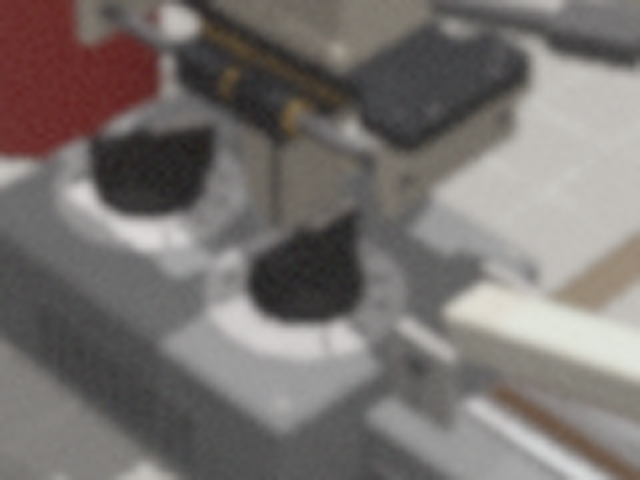

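The sealing bar has moved to about step 4 with the finger behind it, force about 0. Next is the second click.

Run:
```python
from h import *
c=after((523.625,66.393,168.041,207.86),(-10,-19,11,5.6));print(c)
for bar,g in((-5,0),(-10,0),(-15,0),(-20,0),(-24,0),(-24,10),(-24,14)):
    x,y,w=face("seal",bar,g,1);print(bar,g,row(c,(x,y,157,w)))
```

```text
(np.float64(541.3448625073646), np.float64(54.26837741947841), 157.041, 179.86)
-5 0 [-2.1, -1.5, 0.0, 1.0]
-10 0 [-4.1, -3.3, 0.0, 2.0]
-15 0 [-6.0, -5.2, 0.0, 3.0]
-20 0 [-7.7, -7.3, 0.0, 4.0]
-24 0 [-8.9, -9.1, 0.0, 4.8]
-24 10 [-12.9, 0.1, 0.0, 4.8]
-24 14 [-14.5, 3.7, 0.0, 4.8]
```

>>> carry_out([
  [[-2.1, -1.5, 0, 1], [-4.1, -3.3, 0, 2], [-6, -5.2, 0, 3], [-7.7, -7.3, 0, 4], [-8.9, -9.1, 0, 4.8], [-8.9, -9.1, 0, 4.8]],
])

```text
time: 4.35
tool_pos: [550.3, 45.0, 157.1]
tcp_rot: [3.141, 0.0, 2.721]
contact_force: [0.2, -0.4, -0.3]
grip_width: 0.3
```

Run:
```python
from h import *
o=bot.get_obs();print(o["contact_force"],o["moment"],o["tool_pos"],o["time"])
p,d=bot.capture("side")
P,u,v=cloud("side",d)
for nm in A:
    k=(np.hypot(*(P[:,:2]-A[nm]).T)<30)&(P[:,2]>96)&(P[:,2]<112)
    if k.sum()>4: print(nm,k.sum(),cv2.minAreaRect(P[k][:,:2].astype(np.float32)))
cv2.imwrite("pics/f.png",cv2.resize(p[175:265,230:350],(640,480),interpolation=cv2.INTER_CUBIC))
```

```text
[ 0.20291247 -0.40096172 -0.29350246] [-0.03601514 -0.02178489 -0.00059921] [550.26385731  44.9706041  157.09678612] 4.35
seal 172 ((523.1351928710938, 30.129066467285156), (44.68166732788086, 41.60715103149414), 4.616241931915283)
cool 149 ((527.4744873046875, 122.47996520996094), (16.104066848754883, 54.48384094238281), 62.15306091308594)
```

View pics/f.png

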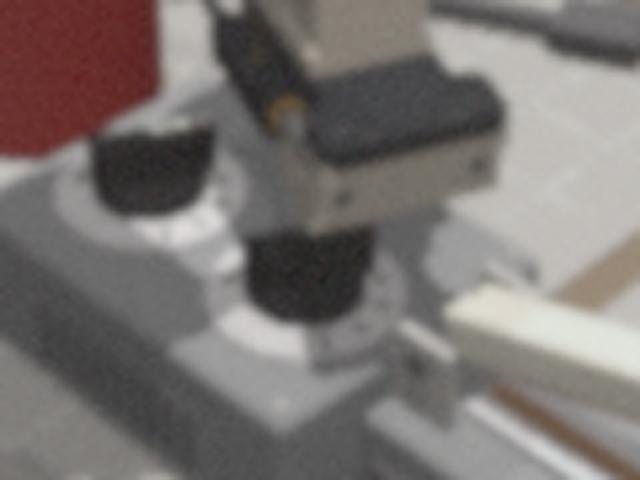

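Run:
```python
from h import *
c=after((541.345,54.268,157.041,179.86),(-8.9,-9.1,0,4.8));print(c)
x,y,w=face("seal",-24,12,1);print(row(c,(x,y,157,w)))
x,y,w=face("cool",-32,8,-1);t=(x,y,200,w);print(t,row(c,t))
```

```text
(np.float64(550.2227379587376), np.float64(45.14628038492801), 157.041, 155.86)
[0.1, 12.0, 0.0, -0.0]
(np.float64(523.9645222828468), np.float64(86.78176128679524), 200, 148) [41.0, 27.3, -43.0, 1.6]
```

>>> carry_out([
  [[0, 6, 0, 0], [0, 12, 0, 0], [0, 12, -20, 0], [0, 12, -43, 0], [20, 20, -43, 0.8], [41, 27.3, -43, 1.6], [41, 27.3, -43, 1.6], [41, 27.3, -43, 1.6]],
])

```text
time: 5.2
tool_pos: [524.2, 87.3, 200.3]
tcp_rot: [3.141, 0.001, 2.584]
contact_force: [0.5, -0.5, 1.2]
grip_width: 0.1
```

Run:
```python
from h import *
o=bot.get_obs();print(o["contact_force"],o["tool_pos"],o["time"])
p,d=bot.capture("side")
P,u,v=cloud("side",d)
for nm in A:
    k=(np.hypot(*(P[:,:2]-A[nm]).T)<30)&(P[:,2]>97)&(P[:,2]<112)
    if k.sum()>4: print(nm,k.sum(),cv2.minAreaRect(P[k][:,:2].astype(np.float32)))
q,_=bot.capture("top")
a=cv2.resize(p[175:265,230:350],(480,360),interpolation=cv2.INTER_CUBIC);b=cv2.resize(q[200:260,270:330],(300,360)[:1]*2,interpolation=cv2.INTER_CUBIC)
c=np.zeros((360,780,3),np.uint8);c[:,:480]=a;c[:300,480:]=b
cv2.imwrite("pics/g.png",c)
```

```text
[ 0.47460146 -0.46160623  1.22832388] [524.24784355  87.25708137 200.27722487] 5.2
seal 152 ((523.8776245117188, 26.214885711669922), (13.42940616607666, 55.05665969848633), 54.584739685058594)
cool 132 ((526.9104614257812, 120.9203872680664), (12.981537818908691, 54.82039260864258), 58.82906723022461)
```

View pics/g.png

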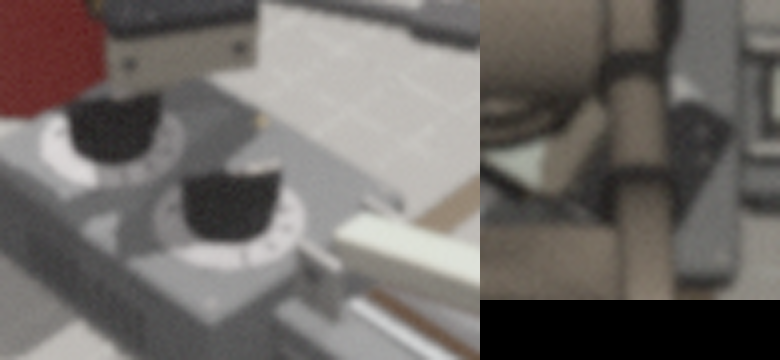

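The sealing knob now reads −35°, against −31° for cooling at step 5 from the same camera, so it is at step 5. On to the cooling knob.

Run:
```python
from h import *
c=after((550.223,45.146,157.041,155.86),(41,27.3,-43,1.6));print(c)
for bar,g in((-32,8),(-32,4),(-32,2),(-29,0),(-24,0),(-19,0),(-14,0),(-9,0),(-4,0)):
    x,y,w=face("cool",bar,g,-1);print(bar,g,row(c,(x,y,157,w)))
x,y,w=face("cool",-4,0,-1);c=(x,y,157,w);print(c)
for bar,g in((1,0),(6,0),(11,0),(16,0),(20,0),(20,12)):
    x,y,w=face("cool",bar,g,-1);print(bar,g,row(c,(x,y,157,w)))
```

```text
(np.float64(523.9733122118777), np.float64(86.82625780901681), 200.041, 147.86)
-32 8 [-0.0, -0.0, 43.0, -0.0]
-32 4 [-0.0, 4.0, 43.0, -0.0]
-32 2 [-0.0, 6.0, 43.0, -0.0]
-29 0 [-1.3, 8.9, 43.0, -0.6]
-24 0 [-3.4, 10.6, 43.0, -1.6]
-19 0 [-5.3, 12.4, 43.0, -2.6]
-14 0 [-7.0, 14.5, 43.0, -3.6]
-9 0 [-8.6, 16.6, 43.0, -4.6]
-4 0 [-10.0, 18.9, 43.0, -5.6]
(np.float64(542.4797987739418), np.float64(97.57625666472435), 157, 176)
1 0 [-2.2, 1.6, -0.0, -1.0]
6 0 [-4.2, 3.3, -0.0, -2.0]
11 0 [-6.0, 5.3, -0.0, -3.0]
16 0 [-7.7, 7.4, -0.0, -4.0]
20 0 [-8.9, 9.1, -0.0, -4.8]
20 12 [-13.8, -1.8, -0.0, -4.8]
```

>>> carry_out([
  [[0, 0, 18, 0], [0, 0, 34, 0], [0, 0, 43, 0], [0, 0, 43, 0], [0, 4, 43, 0], [0, 6, 43, 0], [-1.3, 8.9, 43, -0.6], [-3.4, 10.6, 43, -1.6], [-5.3, 12.4, 43, -2.6], [-7, 14.5, 43, -3.6], [-8.6, 16.6, 43, -4.6], [-10, 18.9, 43, -5.6], [-10, 18.9, 43, -5.6]],
])

```text
time: 6.6
tool_pos: [543.1, 97.7, 157.8]
tcp_rot: [3.141, 0.002, 3.07]
contact_force: [0.2, 0.3, 0.4]
grip_width: 0.4
```

```bash
cat > m.py <<'E'
from h import *
o=bot.get_obs();print(o["contact_force"],o["tool_pos"],o["time"])
p,d=bot.capture("side");cv2.imwrite("pics/last.png",cv2.resize(p[175:265,215:335],(640,480),interpolation=cv2.INTER_CUBIC))
P,u,v=cloud("side",d)
for nm in A:
    k=(np.hypot(*(P[:,:2]-A[nm]).T)<30)&(P[:,2]>97)&(P[:,2]<112)
    if k.sum()>4: print(nm,k.sum(),cv2.minAreaRect(P[k][:,:2].astype(np.float32)))
E
python3 m.py
```

```text
[0.18800877 0.34597432 0.39382257] [543.14686325  97.70295094 157.78722748] 6.6
seal 155 ((523.8605346679688, 26.644927978515625), (15.381403923034668, 54.62260055541992), 57.821998596191406)
cool 125 ((524.54736328125, 120.47288513183594), (23.503196716308594, 45.03650665283203), 48.10248947143555)
```

View pics/last.png

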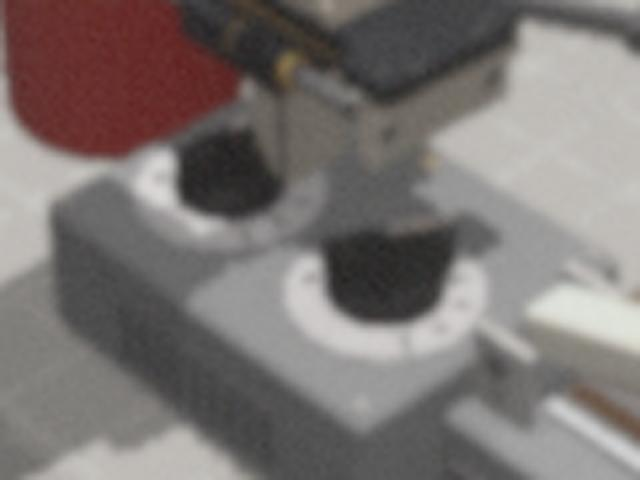

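The cooling bar has turned and the sealing bar is unchanged. Now the second click.

>>> carry_out([
  [[-2.2, 1.6, 0, -1], [-4.2, 3.3, 0, -2], [-6, 5.3, 0, -3], [-7.7, 7.4, 0, -4], [-8.9, 9.1, 0, -4.8], [-8.9, 9.1, 0, -4.8]],
])

```text
time: 7.25
tool_pos: [552.3, 105.7, 157.4]
tcp_rot: [-3.141, 0.001, -2.796]
contact_force: [0.3, -3.3, 1.0]
grip_width: 0.3
```

>>> carry_out([
  [[0, -6, 0, 0], [0, -12, 0, 0], [0, -12, -20, 0], [0, -12, -50, 0], [0, -12, -85, 0], [0, -12, -115, 0], [0, -12, -130, 0], [0, -12, -130, 0]],
])

```text
time: 8.05
tool_pos: [557.0, 94.4, 289.5]
tcp_rot: [-3.14, 0.005, -2.797]
contact_force: [-0.3, 0.6, 0.2]
grip_width: 0.7
```

```bash
python3 m.py; python3 -c "
from h import *
c=(542.48,97.58,157,175.9)
c=after(after(c,(-8.9,9.1,0,-4.8)),(0,-12,-130,0));print(c,row(c,(380,360,290,158)))"
```

```text
[-0.27254667  0.56394937  0.23273307] [557.01023234  94.40247463 289.54586142] 8.05
seal 156 ((524.4463500976562, 26.89588165283203), (14.718355178833008, 55.09833908081055), 54.95079040527344)
cool 131 ((528.71044921875, 123.97212219238281), (15.806146621704102, 54.954978942871094), 89.20516204833984)
(np.float64(556.0924043140695), np.float64(94.73692634598565), 287, 199.9) [75.3, 309.4, -3.0, 8.4]
```

The bar fell back to step 4: it was still loaded at 3.3 N, so it hadn't reached halfway. I'll push it again from step 4, a little further this time.

Run:
```python
from h import *
c=(556.09,94.74,287,199.9)
for bar,g,z in((-2,10,200),(-2,10,157),(-2,4,157),(-1,1,157),(4,0,157),(9,0,157),(14,0,157),(18,0,157),(22,0,157),(25,0,157),(27,0,157)):
    x,y,w=face("cool",bar,g,-1);print(bar,g,row(c,(x,y,z,w)))
```

```text
-2 10 [14.5, -1.8, 87.0, 4.4]
-2 10 [14.5, -1.8, 130.0, 4.4]
-2 4 [12.3, 3.8, 130.0, 4.4]
-1 1 [10.6, 6.7, 130.0, 4.2]
4 0 [7.7, 8.3, 130.0, 3.2]
9 0 [5.2, 9.2, 130.0, 2.2]
14 0 [2.8, 10.4, 130.0, 1.2]
18 0 [0.9, 11.5, 130.0, 0.4]
22 0 [-0.9, 12.6, 130.0, -0.4]
25 0 [-2.2, 13.6, 130.0, -1.0]
27 0 [-3.0, 14.3, 130.0, -1.4]
```

>>> carry_out([
  [[5, -1, 30, 1.5], [10, -1.8, 60, 3], [14.5, -1.8, 87, 4.4], [14.5, -1.8, 110, 4.4], [14.5, -1.8, 125, 4.4], [14.5, -1.8, 130, 4.4], [14.5, -1.8, 130, 4.4], [12.3, 3.8, 130, 4.4], [10.6, 6.7, 130, 4.2], [7.7, 8.3, 130, 3.2], [5.2, 9.2, 130, 2.2], [2.8, 10.4, 130, 1.2], [0.9, 11.5, 130, 0.4], [-0.9, 12.6, 130, -0.4], [-2.2, 13.6, 130, -1], [-2.2, 13.6, 130, -1]],
])

```text
time: 9.7
tool_pos: [554.0, 108.5, 157.9]
tcp_rot: [-3.141, 0.002, -2.706]
contact_force: [0.9, -0.6, 2.0]
grip_width: 0.5
```

```bash
python3 m.py
```

```text
[ 0.93103975 -0.59879463  2.03674189] [554.03628637 108.48547457 157.91816097] 9.7
seal 155 ((525.2511596679688, 28.09103012084961), (17.00194549560547, 55.852386474609375), 59.04181671142578)
cool 131 ((524.8453369140625, 117.83683013916016), (45.529869079589844, 32.155059814453125), 1.0169925689697266)
```

>>> carry_out([
  [[0, -6, 0, 0], [0, -12, 0, 0], [0, -12, -20, 0], [0, -12, -50, 0], [0, -12, -85, 0], [0, -12, -115, 0], [0, -12, -130, 0], [0, -12, -130, 0]],
])

```text
time: 10.55
tool_pos: [559.5, 96.9, 289.5]
tcp_rot: [-3.14, 0.005, -2.708]
contact_force: [1.2, -0.8, -0.1]
grip_width: 0.6
```

```bash
python3 m.py
```

```text
[ 1.22208073 -0.7798371  -0.14075071] [559.52859597  96.94082393 289.5166861 ] 10.55
seal 156 ((523.2908325195312, 25.82432746887207), (15.220711708068848, 54.915889739990234), 53.28704071044922)
cool 120 ((528.8375244140625, 124.85297393798828), (54.54421615600586, 16.173969268798828), 15.056636810302734)
```

The cooling reading from the side is ambiguous (15°). I'll move the hand clear and check from the top.

```bash
python3 -c "
from h import *
c=(559.5,96.9,289,204.9)
print(row(c,(350,400,290,165)))"
```

```text
[62.4, 363.1, -1.0, 8.0]
```

>>> carry_out([
  [[3, 15, 0, 0.4], [8, 45, 0, 1], [13, 80, 0, 1.8], [19, 115, 0, 2.6], [25, 150, 0, 3.4], [31, 185, 0, 4.2], [38, 220, 0, 5], [44, 255, 0, 5.8], [50, 290, 0, 6.6], [56, 325, 0, 7.3], [60, 350, 0, 7.8], [62, 363, 0, 8], [62, 363, 0, 8], [62, 363, 0, 8]],
])

```text
time: 12.0
tool_pos: [349.7, 400.1, 285.8]
tcp_rot: [-3.14, -0.001, 2.878]
contact_force: [-0.6, 0.2, -0.3]
grip_width: 0.4
```

```bash
python3 m.py
python3 - <<'E'
from h import *
q,d=bot.capture("top");P,u,v=cloud("top",d)
for nm in A:
    k=(np.hypot(*(P[:,:2]-A[nm]).T)<32)&(P[:,2]>97)&(P[:,2]<115)
    print(nm,k.sum(),cv2.minAreaRect(P[k][:,:2].astype(np.float32)))
a=cv2.resize(q[199:268,236:328],(760,570),interpolation=cv2.INTER_CUBIC);cv2.imwrite("pics/t2.png",a)
E
```

```text
[-0.60318164  0.23464369 -0.27165748] [349.66461814 400.05604318 285.79938411] 12.0
seal 155 ((524.0390625, 26.101835250854492), (12.540064811706543, 54.81583023071289), 57.254886627197266)
cool 121 ((527.7416381835938, 123.53030395507812), (55.603797912597656, 14.554691314697266), 10.827524185180664)
seal 121 ((525.2517700195312, 27.905553817749023), (13.198083877563477, 55.67448043823242), 57.86423110961914)
cool 119 ((528.1220703125, 124.80184173583984), (53.52497100830078, 12.946030616760254), 12.369441986083984)
```

View pics/t2.png

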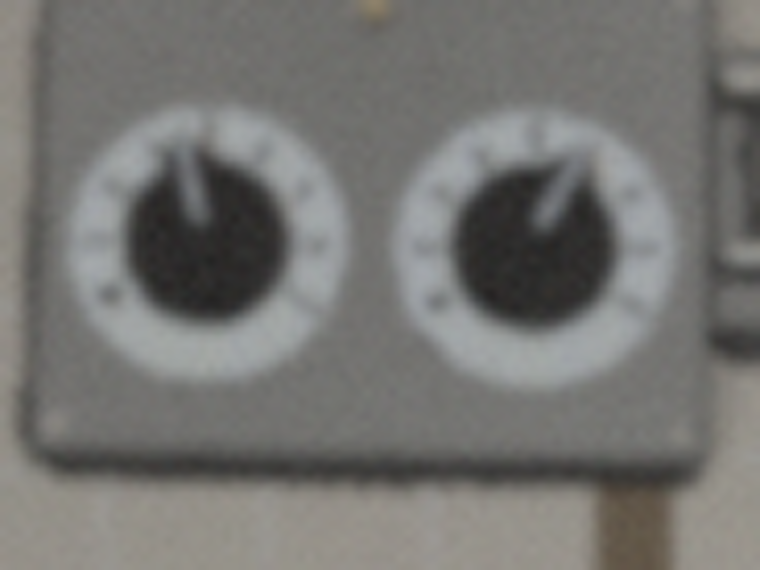

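The top view shows the sealing pointer on step 5 (tick by (590,150)). The cooling pointer is stuck about halfway between steps 3 and 4 (own +14°), so I'll go back and push it a little further.

Run:
```python
from h import *
c=(556.09,94.74,287,199.9)
for r in((-2.2,13.6,130,-1),(0,-12,-130,0),(62,363,0,8)):c=after(c,r)
print(c);x,y,w=face("cool",10,10,-1);r=row(c,(x,y,287,w));print(r);c=after(c,r);print(c)
for bar,g,z in((10,10,157),(10,5,157),(12,2,157),(18,0,157),(22,0,157),(26,0,157),(30,0,157),(33,0,157)):
    x,y,w=face("cool",bar,g,-1);print(bar,g,row(c,(x,y,z,w)))
```

```text
(np.float64(349.50917261846524), np.float64(400.5449821253302), 287, 164.9)
[-274.1, -245.4, -0.0, -5.0]
(np.float64(550.2174143215549), np.float64(92.21371268861841), 287.0, 189.9)
10 10 [0.0, -0.0, 130.0, -0.0]
10 5 [0.0, 5.0, 130.0, -0.0]
12 2 [-0.9, 8.6, 130.0, -0.4]
18 0 [-3.3, 12.6, 130.0, -1.6]
22 0 [-4.9, 14.1, 130.0, -2.4]
26 0 [-6.3, 15.7, 130.0, -3.2]
30 0 [-7.7, 17.3, 130.0, -4.0]
33 0 [-8.6, 18.7, 130.0, -4.6]
```

>>> carry_out([
  [[-12, -11, 0, -0.3], [-36, -32, 0, -0.7], [-62, -55, 0, -1.1], [-88, -79, 0, -1.6], [-114, -102, 0, -2.1], [-140, -125, 0, -2.6], [-166, -149, 0, -3], [-192, -172, 0, -3.5], [-218, -195, 0, -4], [-244, -218, 0, -4.5], [-264, -236, 0, -4.8], [-274.1, -245.4, 0, -5], [-274.1, -245.4, 0, -5], [-274.1, -245.4, 0, -5]],
])

```text
time: 13.5
tool_pos: [549.9, 91.6, 286.8]
tcp_rot: [3.141, -0.001, -2.972]
contact_force: [0.2, -0.1, 0.0]
grip_width: 0.5
```

>>> carry_out([
  [[0, 0, 25, 0], [0, 0, 55, 0], [0, 0, 85, 0], [0, 0, 110, 0], [0, 0, 125, 0], [0, 0, 130, 0], [0, 0, 130, 0], [0, 5, 130, 0], [-0.9, 8.6, 130, -0.4], [-3.3, 12.6, 130, -1.6], [-4.9, 14.1, 130, -2.4], [-6.3, 15.7, 130, -3.2], [-7.7, 17.3, 130, -4], [-8.6, 18.7, 130, -4.6], [-8.6, 18.7, 130, -4.6]],
])

```text
time: 15.0
tool_pos: [555.8, 112.5, 157.9]
tcp_rot: [-3.141, 0.002, -2.566]
contact_force: [-0.0, -0.5, -0.4]
grip_width: 0.5
```

```bash
python3 m.py
```

```text
[-0.01974219 -0.53616599 -0.3561019 ] [555.80079314 112.53083218 157.86652853] 15.0
seal 158 ((524.5693969726562, 27.590442657470703), (15.551823616027832, 54.87357711791992), 58.21604537963867)
cool 138 ((527.6420288085938, 123.43489074707031), (34.9707145690918, 46.710140228271484), 82.29891967773438)
```

View pics/last.png

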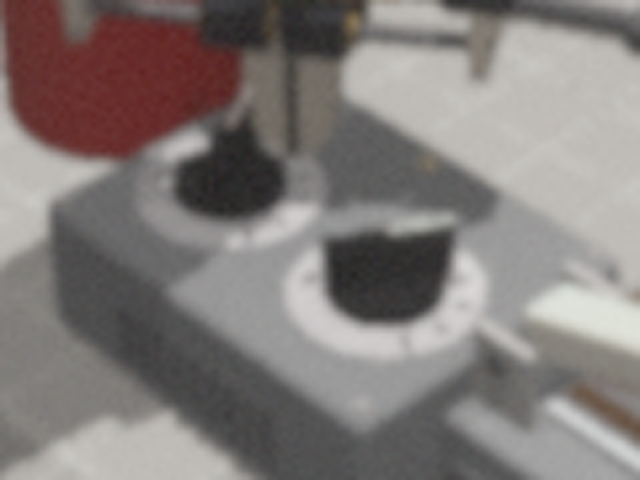

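The cooling bar now stands as the sealing bar did at step 3, with the finger unloaded. I'll retreat and check from the top.

>>> carry_out([
  [[0, -6, 0, 0], [0, -12, 0, 0], [0, -12, -20, 0], [0, -12, -50, 0], [0, -12, -85, 0], [0, -12, -115, 0], [0, -12, -130, 0], [0, -12, -130, 0]],
])

```text
time: 15.85
tool_pos: [563.1, 101.4, 289.7]
tcp_rot: [-3.139, 0.005, -2.569]
contact_force: [0.3, -1.1, -0.3]
grip_width: 0.6
```

```bash
python3 -c "
from h import *
c=(550.217,92.214,287,189.9)
for r in((-8.6,18.7,130,-4.6),(0,-12,-130,0)):c=after(c,r)
print(c,row(c,(350,400,287,165)))"
```

```text
(np.float64(561.9919594291141), np.float64(102.03869628708424), 287, 212.9) [16.1, 365.3, -0.0, 9.6]
```

>>> carry_out([
  [[1, 15, 0, 0.4], [2, 45, 0, 1.2], [4, 80, 0, 2.1], [5, 115, 0, 3], [7, 150, 0, 4], [8, 185, 0, 5], [10, 220, 0, 5.9], [11, 255, 0, 6.8], [13, 290, 0, 7.7], [14, 325, 0, 8.6], [15, 350, 0, 9.2], [16, 365, 0, 9.6], [16, 365, 0, 9.6], [16, 365, 0, 9.6]],
])

```text
time: 17.25
tool_pos: [350.6, 399.3, 286.0]
tcp_rot: [-3.14, -0.001, 2.879]
contact_force: [0.6, 0.8, -0.3]
grip_width: 0.5
```

Run:
```python
from h import *
q,d=bot.capture("top");P,u,v=cloud("top",d)
for nm in A:
    k=(np.hypot(*(P[:,:2]-A[nm]).T)<32)&(P[:,2]>97)&(P[:,2]<115)
    print(nm,k.sum(),cv2.minAreaRect(P[k][:,:2].astype(np.float32)))
q0=cv2.imread("pics/top0.png")
df=cv2.absdiff(q,q0).max(2)
for n,(a,b,e,f) in dict(reel=(222,272,270,315),bars=(303,268,390,292),tub=(160,165,220,225),arm=(324,200,472,245)).items(): print(n,(df[b:f,a:e]>50).sum())
cv2.imwrite("pics/t3.png",cv2.resize(q[199:268,236:328],(760,570),interpolation=cv2.INTER_CUBIC))
```

```text
seal 118 ((525.2805786132812, 27.839275360107422), (12.981488227844238, 55.4605712890625), 58.14369583129883)
cool 119 ((528.3206176757812, 125.1558609008789), (53.228946685791016, 12.860761642456055), 27.996658325195312)
reel 0
bars 0
tub 0
arm 0
```

View pics/t3.png

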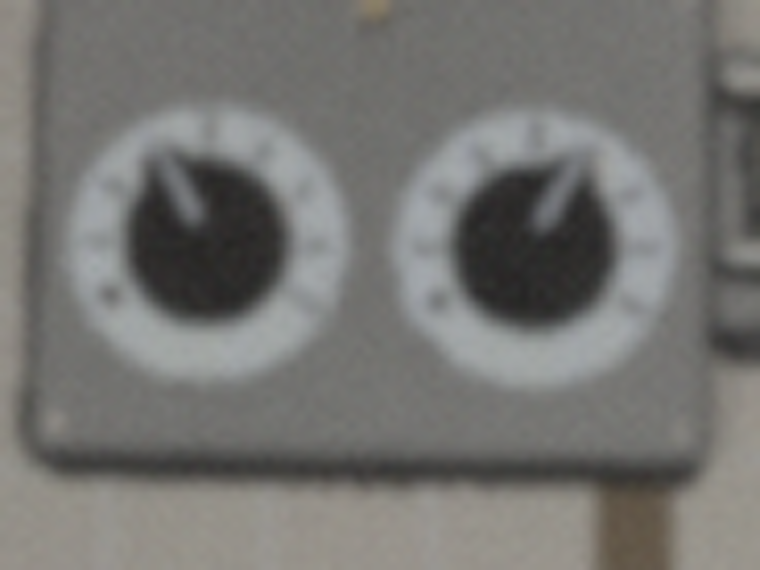

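The cooling pointer is on step 3 (+28°) and the sealing pointer on step 5 (−32°). The bystanders are unchanged, so I'm handing in.

```bash
python3 -c "
from plant import bot
print(bot.close_job())"
```

```text
the job is handed in; nothing more can be done
None
```

The sealing-time knob is at step 5 and the cooling-time knob at step 3, and the job is handed in. I turned sealing first (3→5), then cooling (5→3), pushing one side of each bar with the closed fingertips and without gripping.

**Misses along the way:** The cooling knob's second click took three tries. The first push fell back to step 4, and the second left the knob resting about halfway between steps 4 and 3. A slightly longer third push brought it to step 3.

**Last checks:** From the top camera the sealing bar lies at −32° and the cooling bar at +28°. With the sealer turned about −2°, those are steps 5 and 3, and the picture agrees. The picture regions of the reel, sinker bars, tub and sealing arm showed no change from the start. The hand is well clear, and the clock read about 17 s of the 61 s allowed.

The side camera read the cooling bar a few degrees off at times, so I relied on the top view for the final check.

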